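Slide a chair-back panel onto the stapling stand

ROBOT

A 6-joint arm with a two-finger parallel gripper is mounted at the origin on the work surface. World frame = base frame: x ahead of the robot, y to its left, z up, the work surface at z = 0. Lengths are in m, angles in rad, forces in N, time in s.
With the tool pointing down it reaches from about 0.25 to 0.725 m from the base axis. Payload 4 kg.
Tool frame: the origin (TCP) lies on the centre line of the jaws, within the pads' length; the fingertips stand 17 mm ahead of it and the grasp point (between the pads) lies 2 mm behind it; z points along the fingers, y is the line along which they close (so a half turn about z gives the same grasp; the last joint's range is limited). The gripper opens to 85 mm and grips with 20 to 120 N. Pads are 22 mm wide; open, the fingers measure 114 mm over their backs; the gripper's body (76 mm by 85 mm) begins 54 mm behind the grasp point. The pads swing forward as they close: fully open they stand 13 mm farther back than shut.
Start: joints at [1.261, 0.241, 0.005, 1.335, 0, 1.571], TCP at [0.152, 0.476, 0.248] pointing down, gripper open.
Joint ranges: [-2.72, 2.72], [-1.05, 1.87], [-1.09, 1.28], [-1.99, 2.15], [-1.42, 1.44], [-3.14, 3.14]. Speed limits (rad/s): [2.79, 2.79, 3.14, 3.14, 3.14, 3.14].

INTERFACE

Orientations are given as a unit quaternion [x, y, z, w].
In Python, from workcell import bot, camera, get_calibration gives the robot as it stands.
- The arm moves only by the tool apply_moves, never from a script. Its argument "steps" is a list of rows, each a list of 3 entries, a list of its own where there are three numbers: the shift along the tool's x, y, z as a fraction of full scale, then the turn, a rotation vector about the tool's x, y, z as a fraction of full scale, then the opening, from 0 (shut) to 1 (fully open). A call has exactly 8 rows; each row shifts and turns the commanded pose from where the row before left it, along the tool's axes as they then stand; what a row does not reach is not made up. Full scale, the value 1, is 20 cm for a shift and pi rad for a turn. A row lasts 1/12 s, in which the tool goes at most 41.7 mm and 7.16 degrees, less where a joint would pass 70% of its speed; a pose out of reach is approached as far as the arm can. A call with a number of a shift or a turn outside -1 to 1 is refused whole. A call with a gripper value outside its range is refused whole. The fingers move at their own pace and stop on an object; the grip force is fixed at half the most. Time passes only in rows, so rows that do not move let the fingers close, or fill a call up. It gives the time, the measured TCP pose, the force, the opening and the grip force at its end, in the units of the state.
- bot.get_obs(): the state, without advancing time (a new reading comes with each control period).
- camera(name): name is "side" or "top"; returns (picture, depth): 480x640x3 uint8, red, green, blue; 480x640 float32, m along the optical axis (not along the pixel's ray), 0 where there is no reading.
- get_calibration(name): a dict with "fov_y" (degrees; the focal length in pixels is half the picture's height over the tangent of half this angle, whatever the lens; pixels are square), "cx", "cy" (the principal point, pixels), "dist_coeffs" ([k1, k2, p1, p2, k3] as OpenCV has them; the pictures are not rectified), "rvec" (rotation vector, rad) and "tvec" (3), from world to camera coordinates, as OpenCV has them. Camera axes: x right, y down, z forward; pixel columns grow to the right and rows downward; lengths in m; the calibration is good to about 2 mm. A picture is of the moment at which its call begins. get_calibration takes no time and is no camera call.
- bot.job_done(): hands the job in; it is judged then, once.
The state is a dict: "clock": time; "joint_pos": joint angles; "joint_vel": joint speeds; "tau": joint torques, N m; "eef_pos": TCP position; "tool_rot": TCP orientation; "ft_force": force on the tool from outside, world axes, zero at the start; "ft_torque": the same for the moment, N m; "grip_width": finger opening in m; "grasp_force": force on a finger pad.
Only numpy, scipy, OpenCV 4.12 (cv2) and the standard library are available. Lean on these libraries where they do the work, as an engineer would, in place of code of your own. Each camera call takes 0.05 s, during which the arm holds its last target. There are 200 camera calls.

TASK

Clear the stapling stand first: take the wooden webbing stretcher off its pad and lay it flat in the steel tool tray, without dropping it. Then slide the plywood back panel, keeping it flat, off the pile of boards and across onto the stand, so that it rests on the pad alone, centred over it and square to it, with its length along the pad's shorter side and all four edges overhanging for stapling. Leave the spray can, the tub and the screwdriver where they are.

Things in the scene. Friction and masses are not known exactly. Their poses are not given: they have to be found in the camera images.
- panel: Plywood chair-back panel, loose, the thing to slide: 160 mm (its x) x 280 mm (its y) x 15 mm thick, corners rounded at 25 mm, about 0.45 kg (may be 0.3 to 0.65), four small steel T-nuts flush in its top. Origin: centre of its underside. It starts lying flat on top of the pile, its underside at height 0.1225 m, turned up to 0.3 rad and shifted up to 25 mm from the pile's own middle. Too wide to grasp; its edges stand 15 mm above the pile.
- pile: Pile of brown MDF boards, fixed: top face 240 mm (its x) x 280 mm (its y), flat, 122.5 mm high. Origin: centre of its underside, on the bench. It stands left or right of the stand.
- stand: Stapling stand, fixed: a wooden foot 190 x 170 mm and a post carrying a small dark grey hard pad 120 mm (its x) x 100 mm (its y), whose flat top is 120 mm above the bench, 2.5 mm lower than the pile. Origin: centre of its underside, on the bench. The pile lies along the stand's +y or -y direction (whichever pile shows), centres about 305 mm apart, with a gap of about 115 mm between pile edge and pad. Pile and stand may be out of line by up to 20 mm sideways and 0.12 rad.
- stand_top (a point): Centre of the top of the stand's pad, 120 mm above the bench. Axes as the stand. The finished panel has its centre above this point, its x along the stand's x and its y along the stand's y (either way round); it then overhangs the pad by 20 mm at each long side and 90 mm at each end, and its end is about 25 mm clear of the pile.
- stretcher: Bat-shaped wooden webbing stretcher, loose, 0.16 kg, 230 mm long (its x, from -115 to +115 mm), 16 mm thick. Its grip is 36 mm wide from x = -115 to +15 mm; its blade, from x = +15 to +115 mm, is 72 mm wide with a cross slot. Origin: mid-length on its underside. It starts lying flat on the stand's pad at any yaw, its underside at height 0.12 m, partly overhanging.
- stretcher_grip (a point): Place to hold the stretcher: on its grip, 20 mm from mid-length towards the grip end, half way up its thickness (8 mm above its underside). Axes as the stretcher: pinch across its y, 36 mm.
- tray: Dark steel tool tray, fixed, empty, open on top: outside 310 mm (its x) x 136 mm (its y) x 38 mm high, walls and floor 5 mm thick. Origin: centre of its underside, on the bench. The stretcher fits in lengthwise along the tray's x, either way round. It stands at the far left or far right of the work.
- glide_bin: Green plastic parts bin with furniture glides, fixed, 190 x 120 x 55 mm, at the side opposite the tray. Nothing to do with it. Origin: centre of its underside.
- spray_can: Aluminium spray can standing upright, loose, 64 mm across, 190 mm tall, at the far side of the work. Leave alone. Origin: centre of its underside.
- tub: White plastic tub standing upright on the robot's side of the work, loose, 70 mm across, 80 mm tall. Leave alone. Origin: centre of its underside.
- screwdriver: Screwdriver with yellow handle lying on the bench at the far side, loose, 200 mm long along its x. Leave alone. Origin: near the middle of its length, on its underside.

How it is judged:
By the outcome, as a careful person would: the job done as asked, in the order asked, and still so for the second after the job is handed in, with the robot touching nothing.
It also fails if it takes over 72 s, if anything falls off the work surface, if the arm or the gripper's body presses on something with over 40 N, if the wrist force passes 120 N, or if a joint passes its speed limit or range.

## Working session

There is one attempt and no reset: what is moved stays moved. The work goes in short steps, Python scripts to look and compute and a tool call to move; the robot and the scene stay as the last step left them, time stands still between calls to the robot, and variables do not carry over. Pictures are saved under pics/ and viewed, at most 10 in all, crops included, and the job is handed in when it is done.

Besides the shell and the picture viewer there is one more tool, called after "Request:" as name(argument=value, ...), one argument or row to a line, values as JSON. apply_moves: Moves the arm, as the interface text tells. Its arguments: {"type":"object","properties":{"steps":{"type":"array"}},"required":["steps"]}

```bash
mkdir -p pics
cat > h.py <<'E'
import numpy as np, cv2
from workcell import bot, camera, get_calibration
from scipy.spatial.transform import Rotation as R
def K(n):
    c=get_calibration(n); f=240/np.tan(np.radians(c["fov_y"])/2)
    return np.array([[f,0,c["cx"]],[0,f,c["cy"]],[0,0,1]]),np.array(c["dist_coeffs"],float),cv2.Rodrigues(np.array(c["rvec"],float))[0],np.array(c["tvec"],float).ravel()
def rays(n,px):
    k,d,r,t=K(n); p=cv2.undistortPoints(np.array(px,float).reshape(-1,1,2),k,d).reshape(-1,2)
    return (np.c_[p,np.ones(len(p))]@r),-r.T@t   # dirs with cam-depth 1, cam centre
def onz(n,px,z):
    d,c=rays(n,px); s=(z-c[2])/d[:,2]; return c+d*s[:,None]
def cloud(n,depth):
    v,u=np.mgrid[0:480,0:640]; d,c=rays(n,np.c_[u.ravel(),v.ravel()])
    P=c+d*depth.reshape(-1,1); P[depth.ravel()==0]=np.nan; return P.reshape(480,640,3)
def save(name,im): cv2.imwrite("pics/"+name,im[:,:,::-1])
E
python3 - <<'E'
from h import *
for n in("top","side"):
    im,d=camera(n); save(n+"0.png",im); np.savez(n+"0.npz",im=im,d=d)
    k,_,r,t=K(n); print(n,-r.T@t,r[2],k[0,0],get_calibration(n)["dist_coeffs"])
o=bot.get_obs(); print(o)
E
```

```text
top [0.44796422 0.01905987 1.13320104] [ 0.09974854 -0.00494982 -0.99500037] 451.0240377691863 [-0.06611174  0.          0.          0.          0.        ]
side [ 0.23089647 -0.64929135  0.85822297] [ 0.2940992   0.63623319 -0.71324118] 433.271003090786 [-0.03418275  0.          0.          0.          0.        ]
{'clock': 0.1, 'joint_pos': array([ 1.26104566e+00,  2.41367909e-01,  3.81535802e-03,  1.33519304e+00,
       -3.92590404e-06,  1.57077808e+00]), 'joint_vel': array([ 0.00144522,  0.00015992,  0.00376742, -0.00011055, -0.00061725,
       -0.00042861]), 'tau': array([ 2.34093721e-03, -3.73138011e+01,  2.53010684e+01,  1.08817482e-02,
        1.80157767e-04, -5.78778668e-06]), 'eef_pos': array([0.15224358, 0.47567927, 0.24747019]), 'tool_rot': array([ 1.54247838e-01,  9.88031707e-01, -9.63269453e-04, -1.48413320e-04]), 'ft_force': array([0.40525265, 0.32521406, 0.0119981 ]), 'ft_torque': array([-0.02323841,  0.02845869, -0.01485467]), 'grasp_force': 0.0, 'grip_width': 0.085004567398549}
```

View pics/top0.png

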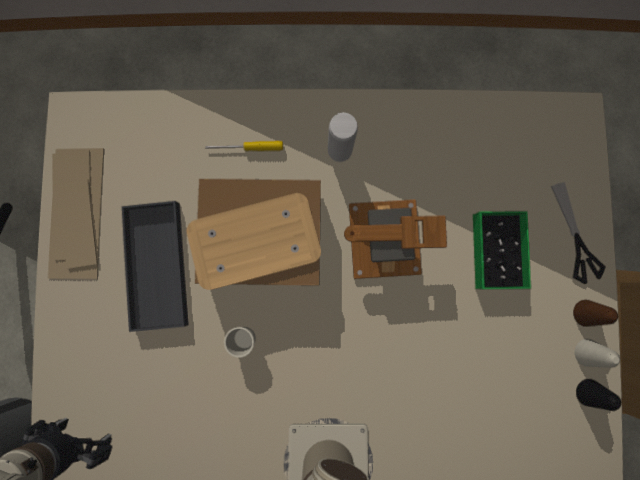

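View pics/side0.png

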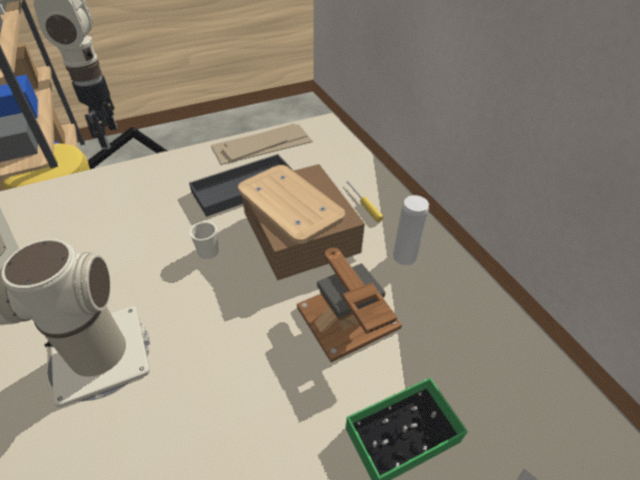

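The top view (up = +x, left = +y) shows the panel at about (254,241) on the pile, the tray at (155,266) and the stretcher on the pad, with its grip end at (350,234) and its blade at (430,232). The can is at (343,135), the tub at (239,343) and the screwdriver at (245,147). I'll measure these next.

```bash
cat >> h.py <<'E'
def rect(P,box,zr,im=None,cond=None):
    m=np.zeros(P.shape[:2],bool);u0,v0,u1,v1=box;m[v0:v1,u0:u1]=1
    m&=(P[...,2]>zr[0])&(P[...,2]<zr[1])
    if cond is not None: m&=cond
    m=cv2.morphologyEx(m.astype(np.uint8),cv2.MORPH_OPEN,np.ones((3,3)))
    n,l,s,_=cv2.connectedComponentsWithStats(m); m=l==1+np.argmax(s[1:,4])
    q=P[m]; (c,sz,a)=cv2.minAreaRect((q[:,:2]*1000).astype(np.float32))
    return np.round(c,1),np.round(sz,1),round(a,2),round(float(np.median(q[:,2])),4),m
E
python3 - <<'E'
from h import *
f=np.load("top0.npz");P=cloud("top",f["d"])
for nm,b,z in [("panel",(180,185,330,295),(.130,.146)),("stretcher",(335,205,455,260),(.128,.145)),("pilepanel",(180,170,330,295),(.115,.146)),
 ("pad",(355,190,425,275),(.112,.127)),("foot",(340,190,430,290),(.008,.04)),("tray",(110,190,195,340),(.028,.048)),("can",(315,100,370,170),(.17,.21)),("tub",(215,320,265,365),(.06,.09)),("bin",(465,200,540,300),(.04,.065))]:
    print(nm,rect(P,b,z)[:4])
# corners by hand at pad/foot/pile heights
print("foot px",onz("top",[(349,202),(416,200),(421,275),(352,279)],.02)) 
print("pile px",onz("top",[(198,180),(321,181),(320,286)],.1225))
print("pad px",onz("top",[(369,210),(412,208),(414,260),(372,262)],.12))
E
```

```text
panel (array([536.2, 168.3]), array([160.7, 279.9]), 14.94, 0.1365)
stretcher (array([ 554.3, -149.1]), array([ 72.7, 230.2]), 1.52, 0.1347)
pilepanel (array([553.8, 168.6]), array([298.4, 251.2]), 89.9, 0.1354)
pad (array([ 514., -145.]), array([ 45.9, 101.5]), 1.62, 0.1187)
foot (array([ 502.6, -145.6]), array([ 91.8, 170.3]), 3.24, 0.0168)
tray (array([392.2, 487.1]), array([136.2,   8. ]), 5.54, 0.0363)
can (array([779.3, -31.1]), array([60.8, 61.1]), 36.63, 0.1884)
tub (array([291.9, 225.4]), array([57.6, 19.2]), 37.34, 0.0754)
bin (array([ 520.2, -487.7]), array([183.7,   9.3]), 0.62, 0.0504)
foot px [[ 0.64194062 -0.05318121  0.02      ]
 [ 0.64700232 -0.22166853  0.02      ]
 [ 0.4593751  -0.22980697  0.02      ]
 [ 0.45023328 -0.05901706  0.02      ]]
pile px [[0.67602976 0.29875714 0.1225    ]
 [0.67270761 0.01695477 0.1225    ]
 [0.43466728 0.01965333 0.1225    ]]
pad px [[ 0.60606075 -0.09204379  0.12      ]
 [ 0.61062884 -0.19040085  0.12      ]
 [ 0.49212979 -0.1923034   0.12      ]
 [ 0.48794269 -0.09731529  0.12      ]]
```

Run:
```python
from h import *
im=np.load("top0.npz")["im"]
save("crop1.png",cv2.resize(im[190:290,335:455],None,fx=6,fy=6,interpolation=cv2.INTER_CUBIC))
```

```text
(no output)
```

View pics/crop1.png

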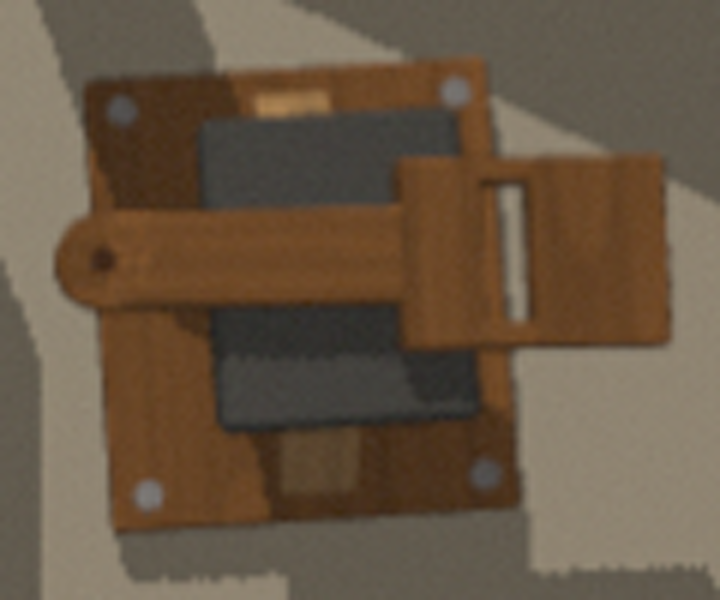

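The crop gives the pad corners as (203,120), (457,108), (480,412) and (220,430). The stretcher lies along world y, with its grip end to the left.

```bash
cat >> h.py <<'E'
def quad(n,px,z):
    q=onz(n,px,z)[:,:2]*1000; (c,s,a)=cv2.minAreaRect(q.astype(np.float32)); e=np.diff(np.r_[q,q[:1]],axis=0)
    return q.mean(0).round(1),np.linalg.norm(e,axis=1).round(1),np.degrees(np.arctan2(e[:,1],e[:,0])).round(2)
def pose():
    o=bot.get_obs(); m=R.from_quat(o["tool_rot"]).as_matrix(); return o["eef_pos"],np.degrees(np.arctan2(m[1,1],m[0,1])),m[2,2],o
def plan(start,wps,g=None):
    """start (x,y,z,yawdeg of tool y); wps list of (x,y,z,yaw[,maxmm]); prints rows [sx,sy,sz],[0,0,rz]"""
    p=np.array(start[:3],float);yw=float(start[3]);out=[]
    for w in wps:
        mx=w[4]/1000 if len(w)>4 else .040
        n=int(np.ceil(max(np.linalg.norm(np.array(w[:3])-p)/mx,abs(w[3]-yw)/6.8,1)))
        p0=p.copy();y0=yw
        for i in range(1,n+1):
            t=p0+(np.array(w[:3])-p0)*i/n; ty=y0+(w[3]-y0)*i/n
            a=np.radians(yw); Y=np.array([np.cos(a),np.sin(a),0]);Z=np.array([0,0,-1.]);X=np.cross(Y,Z)
            s=np.round([(t-p)@v/.2 for v in (X,Y,Z)],3); r=round(-(ty-yw)/180,4)
            out.append((s.tolist(),r)); p=p+.2*(s[0]*X+s[1]*Y+s[2]*Z); yw-=r*180
        out.append("--")
    k=0
    for o in out:
        if o=="--": print("   --wp");continue
        k+=1; print(o, "|" if k%8==0 else "")
    print(k,"rows end",p.round(4),round(yw,2))
E
python3 - <<'E'
from h import *
c=[(203,120),(457,108),(480,412),(220,430)]
print("pad",quad("top",[(335+(x+.5)/6-.5,190+(y+.5)/6-.5) for x,y in c],.12))
print("tray",quad("top",[(122.5,206),(180,202),(187.5,325),(131,330.5)],.038))
p,y,zz,o=pose(); print(p,y,zz)
plan((*p,y),[(.38,.2,.248,40),(.554,-.129,.22,1.5),(.554,-.129,.165,1.5)])
E
```

```text
pad (array([ 551.1, -141.9]), array([ 96.9, 115.7,  98.3, 117.5]), array([ -87.3 , -176.95,   93.76,    2.4 ]))
tray (array([484.1, 423.1]), array([145. , 301.1, 139.1, 306.6]), array([ -86.32, -174.99,   95.85,    6.11]))
[0.15224358 0.47567927 0.24747019] 72.2536393868 -0.9999981001708947
([-0.167, -0.107, -0.0], 0.0199) 
([-0.174, -0.097, -0.001], 0.0199) 
([-0.179, -0.086, 0.0], 0.0199) 
([-0.184, -0.074, -0.0], 0.0199) 
([-0.189, -0.062, -0.0], 0.0199) 
([-0.192, -0.051, -0.001], 0.02) 
([-0.195, -0.039, -0.0], 0.0199) 
([-0.197, -0.026, -0.0], 0.0199) |
([-0.198, -0.014, -0.001], 0.0199) 
   --wp
([-0.182, -0.039, 0.014], 0.0214) 
([-0.184, -0.027, 0.014], 0.0214) 
([-0.186, -0.014, 0.014], 0.0214) 
([-0.186, -0.002, 0.014], 0.0214) 
([-0.185, 0.011, 0.014], 0.0213) 
([-0.185, 0.023, 0.014], 0.0214) 
([-0.183, 0.035, 0.014], 0.0214) |
([-0.18, 0.048, 0.014], 0.0214) 
([-0.176, 0.059, 0.014], 0.0214) 
([-0.172, 0.072, 0.014], 0.0214) 
   --wp
([0.0, -0.0, 0.138], -0.0) 
([0.0, -0.0, 0.137], -0.0) 
   --wp
21 rows end [ 0.5541 -0.129   0.1651] 1.5
```

Request:
apply_moves(
  steps=[
    [[-0.167, -0.107, 0], [0, 0, 0.02], 1],
    [[-0.174, -0.097, 0], [0, 0, 0.02], 1],
    [[-0.179, -0.086, 0], [0, 0, 0.02], 1],
    [[-0.184, -0.074, 0], [0, 0, 0.02], 1],
    [[-0.189, -0.062, 0], [0, 0, 0.02], 1],
    [[-0.192, -0.051, 0], [0, 0, 0.02], 1],
    [[-0.195, -0.039, 0], [0, 0, 0.02], 1],
    [[-0.197, -0.026, 0], [0, 0, 0.02], 1],
  ],
)

```text
clock: 0.77
eef_pos: [0.3552, 0.229, 0.2481]
tool_rot: [0.396, 0.918, -0.0, -0.0]
ft_force: [0.6, 0.8, 0.7]
grip_width: 0.0854
grasp_force: 0.0
```

Request:
apply_moves(
  steps=[
    [[-0.198, -0.014, 0], [0, 0, 0.02], 1],
    [[-0.182, -0.039, 0.014], [0, 0, 0.0214], 1],
    [[-0.184, -0.027, 0.014], [0, 0, 0.0214], 1],
    [[-0.186, -0.014, 0.014], [0, 0, 0.0214], 1],
    [[-0.186, -0.002, 0.014], [0, 0, 0.0214], 1],
    [[-0.185, 0.011, 0.014], [0, 0, 0.0214], 1],
    [[-0.185, 0.023, 0.014], [0, 0, 0.0214], 1],
    [[-0.183, 0.035, 0.014], [0, 0, 0.0214], 1],
  ],
)

```text
clock: 1.43
eef_pos: [0.5012, -0.0323, 0.2282]
tool_rot: [0.625, 0.781, -0.0, -0.0]
ft_force: [1.1, 1.0, 0.0]
grip_width: 0.0853
grasp_force: 0.0
```

Request:
apply_moves(
  steps=[
    [[-0.18, 0.048, 0.014], [0, 0, 0.0214], 1],
    [[-0.176, 0.059, 0.014], [0, 0, 0.0214], 1],
    [[-0.172, 0.072, 0.014], [0, 0, 0.0214], 1],
    [[0, 0, 0.138], [0, 0, 0], 1],
    [[0, 0, 0.138], [0, 0, 0], 1],
    [[0, 0, 0], [0, 0, 0], 1],
    [[0, 0, 0], [0, 0, 0], 1],
    [[0, 0, 0], [0, 0, 0], 1],
  ],
)

```text
clock: 2.1
eef_pos: [0.5533, -0.129, 0.166]
tool_rot: [0.699, 0.715, 0.0, 0.0]
ft_force: [0.7, -0.3, 0.0]
grip_width: 0.0852
grasp_force: 0.0
```

Request:
apply_moves(
  steps=[
    [[0, 0.004, 0.05], [0, 0, 0], 0.65],
    [[0, 0, 0.05], [0, 0, 0], 0.65],
    [[0, 0, 0.025], [0, 0, 0], 0.65],
    [[0, 0, 0], [0, 0, 0], 0.65],
    [[0, 0, 0], [0, 0, 0], 0.3],
    [[0, 0, 0], [0, 0, 0], 0.3],
    [[0, 0, 0], [0, 0, 0], 0.3],
    [[0, 0, 0], [0, 0, 0], 0.3],
  ],
)

```text
clock: 2.77
eef_pos: [0.5542, -0.1293, 0.1406]
tool_rot: [0.699, 0.715, 0.0, 0.0]
ft_force: [-0.5, 0.3, 2.0]
grip_width: 0.0342
grasp_force: 62.1
```

Run:
```python
from h import *
p,y,zz,o=pose(); print(p,y,o["ft_force"],o["grip_width"],o["grasp_force"])
im,d=camera("side"); save("crop2.png",cv2.resize(im[200:380,250:450],None,fx=3.3,fy=3.3,interpolation=cv2.INTER_CUBIC))
```

```text
[ 0.55419684 -0.12926478  0.14063462] 1.3349009900875857 [-0.51961104  0.29780259  2.04107563] 0.034199490724496844 62.112053632736206
```

View pics/crop2.png

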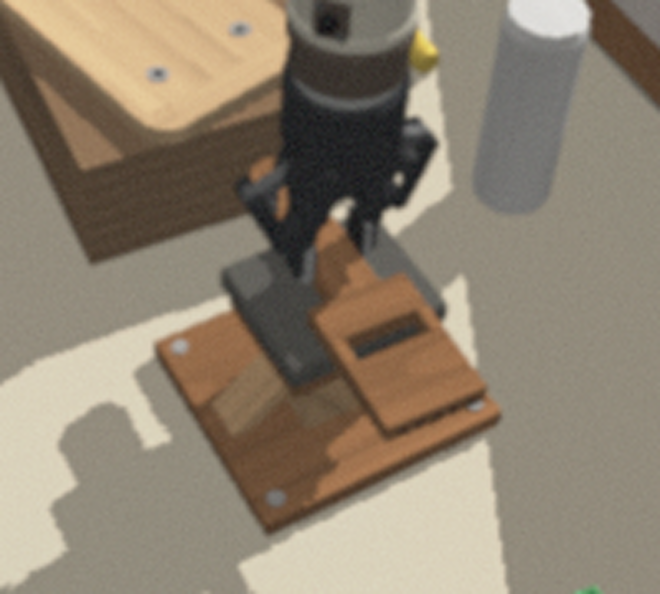

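The stretcher is held across its grip at about (330,250) in the crop, with the fingertips clear of the pad. Next I lift it and carry it to the tray.

Run:
```python
from h import *
p,y,zz,o=pose()
plan((*p,y),[(p[0],p[1],.26,y),(.50,.15,.265,45),(.464,.421,.26,95.5),(.464,.421,.06,95.5),(.464,.421,.030,95.5,15)])
```

```text
([0.0, 0.0, -0.199], np.float64(-0.0)) 
([0.0, 0.0, -0.199], np.float64(-0.0)) 
([0.0, 0.0, -0.199], np.float64(-0.0)) 
   --wp
([0.175, -0.03, -0.003], np.float64(-0.0303)) 
([0.178, -0.013, -0.003], np.float64(-0.0304)) 
([0.177, 0.004, -0.003], np.float64(-0.0303)) 
([0.177, 0.021, -0.003], np.float64(-0.0303)) 
([0.174, 0.037, -0.004], np.float64(-0.0303)) |
([0.169, 0.054, -0.003], np.float64(-0.0304)) 
([0.164, 0.07, -0.003], np.float64(-0.0303)) 
([0.156, 0.085, -0.003], np.float64(-0.0303)) 
   --wp
([0.136, 0.104, 0.003], np.float64(-0.0351)) 
([0.123, 0.118, 0.003], np.float64(-0.035)) 
([0.11, 0.131, 0.003], np.float64(-0.0351)) 
([0.094, 0.142, 0.004], np.float64(-0.0351)) 
([0.079, 0.152, 0.003], np.float64(-0.035)) |
([0.061, 0.159, 0.003], np.float64(-0.0351)) 
([0.043, 0.166, 0.003], np.float64(-0.0351)) 
([0.025, 0.169, 0.003], np.float64(-0.0351)) 
   --wp
([0.0, -0.0, 0.167], np.float64(0.0)) 
([0.0, -0.0, 0.166], np.float64(0.0)) 
([0.0, -0.0, 0.167], np.float64(0.0)) 
([0.0, -0.0, 0.167], np.float64(0.0)) 
([0.0, -0.0, 0.166], np.float64(0.0)) |
([0.0, -0.0, 0.167], np.float64(0.0)) 
   --wp
([0.0, -0.0, 0.05], np.float64(0.0)) 
([0.0, -0.0, 0.05], np.float64(0.0)) 
([0.0, -0.0, 0.05], np.float64(0.0)) 
   --wp
28 rows end [0.464  0.4211 0.03  ] 95.51
```

Request:
apply_moves(
  steps=[
    [[0, 0, -0.199], [0, 0, 0], 0.3],
    [[0, 0, -0.199], [0, 0, 0], 0.3],
    [[0, 0, -0.199], [0, 0, 0], 0.3],
    [[0.175, -0.03, -0.003], [0, 0, -0.0303], 0.3],
    [[0.178, -0.013, -0.003], [0, 0, -0.0303], 0.3],
    [[0.177, 0.004, -0.003], [0, 0, -0.0303], 0.3],
    [[0.177, 0.021, -0.003], [0, 0, -0.0303], 0.3],
    [[0.174, 0.037, -0.004], [0, 0, -0.0303], 0.3],
  ],
)

```text
clock: 3.48
eef_pos: [0.5192, 0.0466, 0.2626]
tool_rot: [0.509, 0.861, -0.0, -0.0]
ft_force: [0.4, 0.7, -1.3]
grip_width: 0.0342
grasp_force: 61.8
```

Request:
apply_moves(
  steps=[
    [[0.169, 0.054, -0.003], [0, 0, -0.0303], 0.3],
    [[0.164, 0.07, -0.003], [0, 0, -0.0303], 0.3],
    [[0.156, 0.085, -0.003], [0, 0, -0.0303], 0.3],
    [[0.136, 0.104, 0.003], [0, 0, -0.0351], 0.3],
    [[0.123, 0.118, 0.003], [0, 0, -0.0351], 0.3],
    [[0.11, 0.131, 0.003], [0, 0, -0.0351], 0.3],
    [[0.094, 0.142, 0.003], [0, 0, -0.0351], 0.3],
    [[0.079, 0.152, 0.003], [0, 0, -0.035], 0.3],
  ],
)

```text
clock: 4.15
eef_pos: [0.4765, 0.3209, 0.2612]
tool_rot: [0.115, 0.993, -0.0, -0.0]
ft_force: [1.0, 0.2, -0.9]
grip_width: 0.034
grasp_force: 61.8
```

Request:
apply_moves(
  steps=[
    [[0.061, 0.159, 0.003], [0, 0, -0.0351], 0.3],
    [[0.043, 0.166, 0.003], [0, 0, -0.0351], 0.3],
    [[0.025, 0.169, 0.003], [0, 0, -0.0351], 0.3],
    [[0, 0, 0.16], [0, 0, 0], 0.3],
    [[0, 0, 0.16], [0, 0, 0], 0.3],
    [[0, 0, 0.16], [0, 0, 0], 0.3],
    [[0, 0, 0], [0, 0, 0], 0.3],
    [[0, 0, 0], [0, 0, 0], 0.3],
  ],
)

```text
clock: 4.82
eef_pos: [0.4624, 0.4198, 0.1614]
tool_rot: [-0.048, 0.999, -0.002, -0.002]
ft_force: [0.2, -0.8, -1.5]
grip_width: 0.0345
grasp_force: 61.6
```

Run:
```python
from h import *
p,y,zz,o=pose(); print(p,y,o["ft_force"],o["grip_width"],o["grasp_force"])
im,d=camera("top"); save("crop3.png",cv2.resize(im[180:350,90:350],None,fx=3,fy=3,interpolation=cv2.INTER_CUBIC))
plan((*p,y),[(.464,.421,.045,95.5),(.464,.421,.028,95.5,10)])
```

```text
[0.46238569 0.41979235 0.16137704] 95.49334197753318 [ 0.18787518 -0.84578218 -1.5176903 ] 0.03446499054058495 61.64115786552429
([-0.003, 0.002, 0.194], -0.0) 
([-0.003, 0.001, 0.194], -0.0) 
([-0.003, 0.002, 0.194], -0.0) 
   --wp
([0.0, 0.0, 0.042], -0.0) 
([0.0, 0.0, 0.043], -0.0) 
   --wp
5 rows end [0.4641 0.421  0.028 ] 95.49
```

View pics/crop3.png

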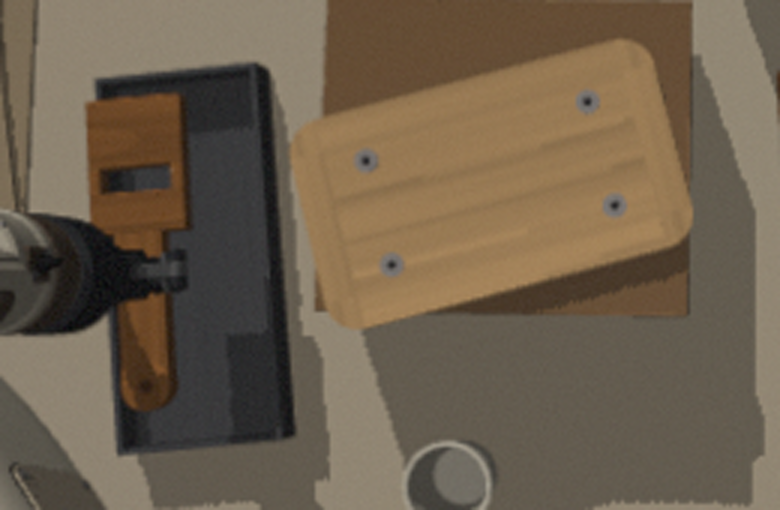

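The stretcher is square to the tray; its apparent shift to the left at about (145,250) is parallax from its height. Now I lower it.

Request:
apply_moves(
  steps=[
    [[-0.003, 0.002, 0.19], [0, 0, 0], 0.3],
    [[-0.003, 0.002, 0.19], [0, 0, 0], 0.3],
    [[-0.003, 0.002, 0.18], [0, 0, 0], 0.3],
    [[0, 0, 0.04], [0, 0, 0], 0.3],
    [[0, 0, 0.02], [0, 0, 0], 0.3],
    [[0, 0, 0.015], [0, 0, 0], 0.3],
    [[0, 0, 0], [0, 0, 0], 0.3],
    [[0, 0, 0], [0, 0, 0], 0.3],
  ],
)

```text
clock: 5.53
eef_pos: [0.4673, 0.424, 0.0398]
tool_rot: [-0.048, 0.999, 0.002, 0.002]
ft_force: [-0.3, 0.4, -1.2]
grip_width: 0.0341
grasp_force: 61.7
```

Request:
apply_moves(
  steps=[
    [[0, 0, 0], [0, 0, 0], 0.3],
    [[0, 0, 0], [0, 0, 0], 0.3],
    [[0, 0, 0.02], [0, 0, 0], 0.3],
    [[0, 0, 0.01], [0, 0, 0], 0.3],
    [[0, 0, 0.005], [0, 0, 0], 0.3],
    [[0, 0, 0], [0, 0, 0], 0.3],
    [[0, 0, 0], [0, 0, 0], 0.3],
    [[0, 0, 0], [0, 0, 0], 0.3],
  ],
)

```text
clock: 6.2
eef_pos: [0.4655, 0.4224, 0.0295]
tool_rot: [-0.048, 0.999, -0.0, -0.0]
ft_force: [0.1, -0.2, -1.9]
grip_width: 0.0343
grasp_force: 61.7
```

Request:
apply_moves(
  steps=[
    [[0, 0, 0.008], [0, 0, 0], 0.3],
    [[0, 0, 0.005], [0, 0, 0], 0.3],
    [[0, 0, 0.003], [0, 0, 0], 0.3],
    [[0, 0, 0.002], [0, 0, 0], 0.3],
    [[0, 0, 0.002], [0, 0, 0], 0.3],
    [[0, 0, 0], [0, 0, 0], 0.3],
    [[0, 0, 0], [0, 0, 0], 0.3],
    [[0, 0, 0], [0, 0, 0], 0.3],
  ],
)

```text
clock: 6.87
eef_pos: [0.4656, 0.4224, 0.0258]
tool_rot: [-0.048, 0.999, 0.0, 0.0]
ft_force: [-0.3, -0.4, -1.4]
grip_width: 0.034
grasp_force: 61.8
```

Request:
apply_moves(
  steps=[
    [[0, 0, 0.002], [0, 0, 0], 0.3],
    [[0, 0, 0.002], [0, 0, 0], 0.3],
    [[0, 0, 0.002], [0, 0, 0], 0.3],
    [[0, 0, 0], [0, 0, 0], 0.3],
    [[0, 0, 0], [0, 0, 0], 0.3],
    [[0, 0, 0], [0, 0, 0], 0.3],
    [[0, 0, 0], [0, 0, 0], 0.3],
    [[0, 0, 0], [0, 0, 0], 0.3],
  ],
)

```text
clock: 7.53
eef_pos: [0.4656, 0.4225, 0.0256]
tool_rot: [-0.048, 0.999, 0.0, 0.0]
ft_force: [-2.4, -1.3, 4.1]
grip_width: 0.0346
grasp_force: 62.5
```

Contact felt. I release, then lift.

Request:
apply_moves(
  steps=[
    [[0, 0, 0], [0, 0, 0], 0.65],
    [[0, 0, 0], [0, 0, 0], 0.65],
    [[0, 0, 0], [0, 0, 0], 0.65],
    [[0, 0, -0.03], [0, 0, 0], 0.65],
    [[0, 0, -0.15], [0, 0, 0], 0.65],
    [[0, 0, -0.19], [0, 0, 0], 0.65],
    [[0, 0, -0.19], [0, 0, 0], 0.65],
    [[0, 0, -0.19], [0, 0, 0], 0.65],
  ],
)

```text
clock: 8.2
eef_pos: [0.4653, 0.4222, 0.1762]
tool_rot: [-0.048, 0.999, -0.0, -0.0]
ft_force: [1.2, 0.2, -0.4]
grip_width: 0.0555
grasp_force: 0.0
```

Request:
apply_moves(
  steps=[
    [[0, 0, -0.15], [0, 0, 0], 0.85],
    [[0, 0, 0], [0, 0, 0.036], 0.85],
    [[0, 0, 0], [0, 0, 0.036], 0.85],
    [[0, 0, 0], [0, 0, 0.036], 0.85],
    [[0, 0, 0], [0, 0, 0.036], 0.85],
    [[0, 0, 0], [0, 0, 0.036], 0.85],
    [[0, 0, 0], [0, 0, 0.036], 0.85],
    [[0, 0, 0], [0, 0, 0.036], 0.85],
  ],
)

```text
clock: 8.87
eef_pos: [0.4656, 0.4225, 0.2048]
tool_rot: [0.344, 0.939, 0.0, 0.0]
ft_force: [-0.4, 0.1, 0.7]
grip_width: 0.0727
grasp_force: 0.0
```

Run:
```python
from h import *
p,y,zz,o=pose(); print(p,y,o["ft_force"],o["grip_width"],o["joint_pos"].round(2))
im,d=camera("top"); im2,_=camera("side"); save("pad2.png",np.vstack([cv2.resize(im[180:300,90:460],(800,260)),cv2.resize(im2[130:330,170:420],(425,340),interpolation=cv2.INTER_CUBIC)[:, :].copy() if 0 else cv2.resize(im2[130:350,170:600],(800,340))]))
P=cloud("top",d)
print("panel",rect(P,(180,185,330,295),(.130,.146))[:4]); 
g=(P[...,2]>.112)&(P[...,2]<.127); print("pad",rect(P,(355,190,440,275),(.112,.127))[:4])
print("foot",rect(P,(340,190,430,290),(.008,.127))[:4]); print("str",rect(P,(125,200,190,330),(.015,.028))[:4])
```

```text
[0.46557288 0.42247083 0.20483989] 49.804784773281824 [-0.41583913  0.08889013  0.67883574] 0.07268531308682892 [0.74 0.52 0.3  1.35 0.   1.44]
panel (array([536.5, 168.7]), array([161.3, 280.4]), 14.98, 0.1366)
pad (array([ 551.7, -143. ]), array([120.2, 100.7]), 3.38, 0.1187)
foot (array([ 552.1, -142.9]), array([190.8, 171.1]), 3.16, 0.0209)
str (array([488.3, 424.6]), array([230.1,  72.9]), 5.47, 0.0201)
```

View pics/pad2.png

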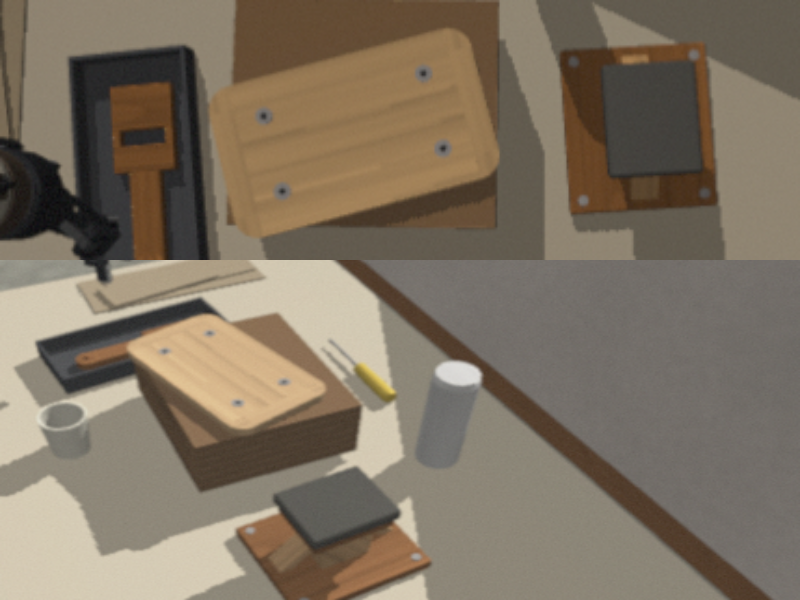

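The pad is now fully visible, at (551.7,-143.0) with yaw about 3.25° (size matches). The stretcher lies flat in the tray at (488,425). The panel is at (536.5,168.7) with yaw 15°. I'll push its trailing end with the open two-finger gripper and steer as I go.

```bash
cat >> h.py <<'E'
def tcp(c,th,gap=0,z=.130):
    a=np.radians(th); b=np.array([-np.sin(a),np.cos(a)]); q=np.array(c)+(.151+gap)*b; return (q[0],q[1],z,th)
def path(c,th,segs):
    """segs: (length mm, end yaw, step mm)"""
    c=np.array(c,float);w=[]
    for L,e,st in segs:
        n=int(np.ceil(L/st)); d=(e-th)/n
        for i in range(n):
            th+=d; a=np.radians(th-d/2); c=c+L/n/1000*np.array([np.sin(a),-np.cos(a)]); w.append((*tcp(c,th),50))
    print("panel end",c.round(4),th); return w
E
python3 - <<'E'
from h import *
p,y,zz,o=pose()
c=(.5365,.1687)
plan((*p,y),[tcp(c,15,.008,.2048),tcp(c,15,.008,.16),tcp(c,15,.008,.130)])
print("PUSH"); plan(tcp(c,15,.008),[tcp(c,15,0)]+path(c,15,[(100,0,9)]))
E
```

```text
([-0.073, -0.048, -0.0], 0.0325) 
([-0.077, -0.041, -0.0], 0.0326) 
([-0.08, -0.032, -0.0], 0.0325) 
([-0.084, -0.024, -0.0], 0.0326) 
([-0.086, -0.016, -0.0], 0.0325) 
([-0.087, -0.006, -0.0], 0.0325) 
   --wp
([0.0, -0.0, 0.112], 0.0) 
([0.0, -0.0, 0.112], 0.0) |
   --wp
([0.0, -0.0, 0.15], 0.0) 
   --wp
9 rows end [0.4954 0.3223 0.13  ] 15.01
PUSH
panel end [0.5495 0.0698] 0.0
([-0.04, 0.0, 0.0], -0.0) 
   --wp
([-0.042, 0.016, 0.0], 0.0069) 
   --wp
([-0.042, 0.016, 0.0], 0.007) 
   --wp
([-0.042, 0.016, 0.0], 0.0069) 
   --wp
([-0.041, 0.016, 0.0], 0.007) 
   --wp
([-0.042, 0.016, 0.0], 0.0069) 
   --wp
([-0.042, 0.016, 0.0], 0.007) 
   --wp
([-0.042, 0.016, 0.0], 0.0069) |
   --wp
([-0.042, 0.016, 0.0], 0.007) 
   --wp
([-0.042, 0.016, 0.0], 0.0069) 
   --wp
([-0.041, 0.016, 0.0], 0.0069) 
   --wp
([-0.042, 0.016, 0.0], 0.007) 
   --wp
([-0.042, 0.016, 0.0], 0.0069) 
   --wp
13 rows end [0.5495 0.2209 0.13  ] 0.01
```

Request:
apply_moves(
  steps=[
    [[-0.073, -0.048, 0], [0, 0, 0.0325], 1],
    [[-0.077, -0.041, 0], [0, 0, 0.0325], 1],
    [[-0.08, -0.032, 0], [0, 0, 0.0325], 1],
    [[-0.084, -0.024, 0], [0, 0, 0.0325], 1],
    [[-0.086, -0.016, 0], [0, 0, 0.0325], 1],
    [[-0.087, -0.006, 0], [0, 0, 0.0325], 1],
    [[0, 0, 0.11], [0, 0, 0], 1],
    [[0, 0, 0.11], [0, 0, 0], 1],
  ],
)

```text
clock: 9.63
eef_pos: [0.4971, 0.3219, 0.1622]
tool_rot: [0.608, 0.794, 0.002, 0.001]
ft_force: [-0.8, 0.0, -0.7]
grip_width: 0.0856
grasp_force: 0.0
```

Request:
apply_moves(
  steps=[
    [[0, 0, 0.08], [0, 0, 0], 1],
    [[0, 0, 0.07], [0, 0, 0], 1],
    [[0, 0, 0], [0, 0, 0], 1],
    [[0, 0, 0], [0, 0, 0], 1],
    [[-0.01, 0, 0], [0, 0, 0], 1],
    [[-0.01, 0, 0], [0, 0, 0], 1],
    [[0, 0, 0], [0, 0, 0], 1],
    [[0, 0, 0], [0, 0, 0], 1],
  ],
)

```text
clock: 10.3
eef_pos: [0.497, 0.3186, 0.1316]
tool_rot: [0.609, 0.794, 0.001, 0.0]
ft_force: [-0.8, 0.0, -1.1]
grip_width: 0.0852
grasp_force: 0.0
```

Run:
```python
from h import *
p,y,zz,o=pose(); print(p,y,o["ft_force"],o["grip_width"])
im,d=camera("side"); save("s4.png",cv2.resize(im[130:270,190:390],None,fx=4,fy=4,interpolation=cv2.INTER_CUBIC))
print(tcp((.5365,.1687),15,.004))
```

```text
[0.49695812 0.31856725 0.13158963] 15.034492103578922 [-0.83303003  0.01172145 -1.12867631] 0.08520258309653304
(np.float64(0.49638304800910926), np.float64(0.31841850307480557), 0.13, 15)
```

View pics/s4.png

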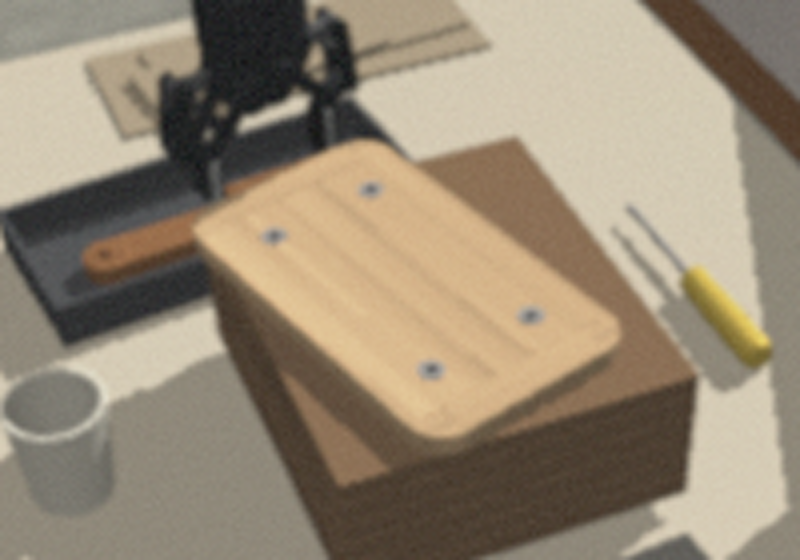

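The fingers stand just behind the panel's trailing edge, at about (215,190) and (330,145) in the crop. I begin the push.

Request:
apply_moves(
  steps=[
    [[-0.02, 0, 0.007], [0, 0, 0], 1],
    [[-0.042, 0.016, 0], [0, 0, 0.007], 1],
    [[-0.042, 0.016, 0], [0, 0, 0.007], 1],
    [[-0.042, 0.016, 0], [0, 0, 0.007], 1],
    [[-0.042, 0.016, 0], [0, 0, 0.007], 1],
    [[-0.042, 0.016, 0], [0, 0, 0.007], 1],
    [[0, 0, 0], [0, 0, 0], 1],
    [[0, 0, 0], [0, 0, 0], 1],
  ],
)

```text
clock: 11.02
eef_pos: [0.5224, 0.2752, 0.1287]
tool_rot: [0.652, 0.758, -0.001, 0.001]
ft_force: [0.2, 0.4, -0.2]
grip_width: 0.0855
grasp_force: 0.0
```

Run:
```python
from h import *
p,y,zz,o=pose(); print(p,y,o["ft_force"])
im,d=camera("top"); P=cloud("top",d); np.savez("t5.npz",im=im,d=d)
hsv=cv2.cvtColor(im,cv2.COLOR_RGB2HSV); c=hsv[...,2]>60
print("panel",rect(P,(180,150,400,320),(.130,.142),cond=c)[:4])
a=np.radians(y); print("implied", p[:2]-.151*np.array([-np.sin(a),np.cos(a)]))
```

```text
[0.52243987 0.27522213 0.12874243] 8.599630015444397 [ 0.17696383  0.39516575 -0.19147863]
panel (array([545.2, 126.6]), array([160.8, 281.7]), 8.45, 0.1365)
implied [0.54501875 0.12591977]
```

The panel follows the gripper to within a millimetre. I replan the rest from its measured pose.

Run:
```python
from h import *
p,y,zz,o=pose()
import io,contextlib
c=np.array([.5452,.1266])
for phi in (-1,-2,-3,-4):
    print(phi); path(c,8.5,[(70,phi,9),(70,phi,9),(70,3.25,9),(60,3.25,9)])
```

```text
-1
panel end [ 0.5533 -0.143 ] 3.25
-2
panel end [ 0.5509 -0.143 ] 3.25
-3
panel end [ 0.5484 -0.143 ] 3.25
-4
panel end [ 0.546  -0.1429] 3.25
```

Run:
```python
from h import *
p,y,zz,o=pose()
c=np.array([.5452,.1266])
plan((p[0],p[1],.130,y),path(c,8.5,[(70,-1.7,9),(70,-1.7,9),(70,3.25,9),(60,3.25,9)]))
```

```text
panel end [ 0.5516 -0.143 ] 3.250000000000001
([-0.043, 0.02, 0.0], 0.0079) 
   --wp
([-0.044, 0.017, 0.0], 0.0071) 
   --wp
([-0.043, 0.016, 0.0], 0.007) 
   --wp
([-0.044, 0.016, 0.0], 0.0071) 
   --wp
([-0.044, 0.017, 0.0], 0.0071) 
   --wp
([-0.044, 0.016, 0.0], 0.0071) 
   --wp
([-0.044, 0.016, 0.0], 0.0071) 
   --wp
([-0.044, 0.017, 0.0], 0.0071) |
   --wp
([-0.044, -0.0, 0.0], -0.0) 
   --wp
([-0.044, -0.0, 0.0], -0.0) 
   --wp
([-0.043, -0.0, 0.0], -0.0) 
   --wp
([-0.044, -0.0, 0.0], -0.0) 
   --wp
([-0.044, -0.0, 0.0], -0.0) 
   --wp
([-0.044, -0.0, 0.0], -0.0) 
   --wp
([-0.043, -0.0, 0.0], -0.0) 
   --wp
([-0.044, -0.0, 0.0], -0.0) |
   --wp
([-0.044, -0.008, 0.0], -0.0035) 
   --wp
([-0.044, -0.008, 0.0], -0.0034) 
   --wp
([-0.044, -0.008, 0.0], -0.0035) 
   --wp
([-0.043, -0.008, 0.0], -0.0034) 
   --wp
([-0.044, -0.008, 0.0], -0.0034) 
   --wp
([-0.044, -0.008, 0.0], -0.0035) 
   --wp
([-0.044, -0.008, 0.0], -0.0034) 
   --wp
([-0.043, -0.008, 0.0], -0.0034) |
   --wp
([-0.043, 0.0, 0.0], -0.0) 
   --wp
([-0.043, 0.0, 0.0], -0.0) 
   --wp
([-0.043, 0.0, 0.0], -0.0) 
   --wp
([-0.043, 0.0, 0.0], -0.0) 
   --wp
([-0.043, 0.0, 0.0], -0.0) 
   --wp
([-0.043, 0.0, 0.0], -0.0) 
   --wp
([-0.042, 0.0, 0.0], -0.0) 
   --wp
31 rows end [0.543  0.0078 0.13  ] 3.24
```

Request:
apply_moves(
  steps=[
    [[-0.043, 0.02, 0], [0, 0, 0.0079], 1],
    [[-0.044, 0.017, 0], [0, 0, 0.0071], 1],
    [[-0.044, 0.016, 0], [0, 0, 0.0071], 1],
    [[-0.044, 0.016, 0], [0, 0, 0.0071], 1],
    [[-0.044, 0.016, 0], [0, 0, 0.0071], 1],
    [[-0.044, 0.016, 0], [0, 0, 0.0071], 1],
    [[-0.044, 0.016, 0], [0, 0, 0.0071], 1],
    [[-0.044, 0.017, 0], [0, 0, 0.0071], 1],
  ],
)

```text
clock: 11.73
eef_pos: [0.5542, 0.2081, 0.1292]
tool_rot: [0.718, 0.696, 0.0, -0.0]
ft_force: [0.1, 2.4, -0.3]
grip_width: 0.0854
grasp_force: 1.0
```

Request:
apply_moves(
  steps=[
    [[-0.044, 0, 0], [0, 0, 0], 1],
    [[-0.044, 0, 0], [0, 0, 0], 1],
    [[-0.044, 0, 0], [0, 0, 0], 1],
    [[-0.044, 0, 0], [0, 0, 0], 1],
    [[-0.044, 0, 0], [0, 0, 0], 1],
    [[-0.044, 0, 0], [0, 0, 0], 1],
    [[-0.022, 0, 0], [0, 0, 0], 1],
    [[0, 0, 0], [0, 0, 0], 1],
  ],
)

```text
clock: 12.4
eef_pos: [0.5521, 0.1503, 0.1293]
tool_rot: [0.718, 0.696, -0.0, 0.0]
ft_force: [0.2, 0.1, 0.3]
grip_width: 0.0851
grasp_force: 0.0
```

```bash
cat >> h.py <<'E'
def meas():
    p,y,zz,o=pose(); print(p,y,o["ft_force"])
    im,d=camera("top"); P=cloud("top",d)
    c=cv2.cvtColor(im,cv2.COLOR_RGB2HSV)[...,2]>60
    r=rect(P,(180,150,500,320),(.126,.142),cond=c); print("panel",r[:4])
    a=np.radians(y); print("implied", p[:2]-.151*np.array([-np.sin(a),np.cos(a)]))
    return p,y,r,im
E
python3 - <<'E'
from h import *
p,y,r,im=meas(); c=r[0]/1000
for e in (2.,3.25,4.5): path(c,y,[(70,e,9),(60,e,9)])
E
```

```text
[0.55211558 0.15034093 0.1292718 ] -1.724168700074538 [0.22318435 0.10215019 0.3412053 ]
panel (array([ 5.48e+02, -1.00e-01]), array([279.8, 160.1]), 88.29, 0.136)
implied [ 0.54757231 -0.00059071]
panel end [ 0.5503 -0.1301] 1.9999999999999998
panel end [ 0.5523 -0.13  ] 3.249999999999999
panel end [ 0.5544 -0.1299] 4.499999999999999
```

Run:
```python
from h import *
p,y,zz,o=pose(); c=(.548,-.0001)
plan((p[0],p[1],.130,y),path(c,-1.71,[(10,-1.71,7),(70,3.25,8),(45,3.25,7)]))
```

```text
panel end [ 0.5512 -0.125 ] 3.25
([-0.024, 0.002, 0.0], -0.0) 
   --wp
([-0.025, 0.0, 0.0], -0.0) 
   --wp
([-0.039, -0.007, 0.0], -0.0031) 
   --wp
([-0.039, -0.007, 0.0], -0.003) 
   --wp
([-0.039, -0.007, 0.0], -0.0031) 
   --wp
([-0.039, -0.007, 0.0], -0.0031) 
   --wp
([-0.038, -0.007, 0.0], -0.003) 
   --wp
([-0.039, -0.007, 0.0], -0.0031) |
   --wp
([-0.039, -0.007, 0.0], -0.003) 
   --wp
([-0.039, -0.008, 0.0], -0.0031) 
   --wp
([-0.039, -0.007, 0.0], -0.0031) 
   --wp
([-0.032, 0.0, 0.0], 0.0) 
   --wp
([-0.032, 0.0, 0.0], 0.0) 
   --wp
([-0.033, 0.0, 0.0], 0.0) 
   --wp
([-0.032, 0.0, 0.0], 0.0) 
   --wp
([-0.032, 0.0, 0.0], 0.0) |
   --wp
([-0.032, 0.0, 0.0], 0.0) 
   --wp
([-0.032, 0.0, 0.0], 0.0) 
   --wp
18 rows end [0.5426 0.0258 0.13  ] 3.25
```

Request:
apply_moves(
  steps=[
    [[-0.024, 0.002, 0], [0, 0, 0], 1],
    [[-0.025, 0, 0], [0, 0, 0], 1],
    [[-0.039, -0.007, 0], [0, 0, -0.0031], 1],
    [[-0.039, -0.007, 0], [0, 0, -0.0031], 1],
    [[-0.039, -0.007, 0], [0, 0, -0.0031], 1],
    [[-0.039, -0.007, 0], [0, 0, -0.0031], 1],
    [[-0.038, -0.007, 0], [0, 0, -0.003], 1],
    [[-0.039, -0.007, 0], [0, 0, -0.0031], 1],
  ],
)

```text
clock: 13.12
eef_pos: [0.5434, 0.0945, 0.1291]
tool_rot: [0.696, 0.718, -0.0, -0.0]
ft_force: [0.1, 1.7, -1.2]
grip_width: 0.0855
grasp_force: 0.8
```

Request:
apply_moves(
  steps=[
    [[-0.039, -0.007, 0], [0, 0, -0.003], 1],
    [[-0.039, -0.008, 0], [0, 0, -0.0031], 1],
    [[-0.039, -0.007, 0], [0, 0, -0.0031], 1],
    [[-0.032, 0, 0], [0, 0, 0], 1],
    [[-0.032, 0, 0], [0, 0, 0], 1],
    [[-0.025, 0, 0], [0, 0, 0], 1],
    [[0, 0, 0], [0, 0, 0], 1],
    [[0, 0, 0], [0, 0, 0], 1],
  ],
)

```text
clock: 13.78
eef_pos: [0.5416, 0.0535, 0.1293]
tool_rot: [0.686, 0.727, -0.0, 0.001]
ft_force: [0.3, -0.2, 0.2]
grip_width: 0.0853
grasp_force: 0.0
```

Run:
```python
from h import *
meas()
```

```text
[0.54163412 0.05352577 0.12934047] 3.3017301021227268 [ 0.26157088 -0.22943153  0.24358838]
panel (array([ 551.7, -120.3]), array([160.8, 232.6]), 3.29, 0.1347)
implied [ 0.55033084 -0.09722358]
```

Request:
apply_moves(
  steps=[
    [[-0.032, 0, 0], [0, 0, 0], 1],
    [[-0.032, 0, 0], [0, 0, 0], 1],
    [[-0.032, 0, 0], [0, 0, 0], 1],
    [[-0.032, 0, 0], [0, 0, 0], 1],
    [[-0.032, 0, 0], [0, 0, 0], 1],
    [[-0.02, 0, 0], [0, 0, 0], 1],
    [[-0.01, 0, 0], [0, 0, 0], 1],
    [[0, 0, 0], [0, 0, 0], 1],
  ],
)

```text
clock: 14.5
eef_pos: [0.5434, 0.0153, 0.129]
tool_rot: [0.687, 0.727, -0.0, 0.0]
ft_force: [-0.2, 0.9, -0.0]
grip_width: 0.0854
grasp_force: 0.0
```

Request:
apply_moves(
  steps=[
    [[0.05, 0, 0], [0, 0, 0], 1],
    [[0.05, 0, -0.05], [0, 0, 0], 1],
    [[0.15, 0, -0.15], [0, 0, 0], 1],
    [[0.2, 0, -0.05], [0, 0, 0], 1],
    [[0.2, 0, 0], [0, 0, 0], 1],
    [[0, 0, 0], [0, 0, 0], 1],
    [[0, 0, 0], [0, 0, 0], 1],
    [[0, 0, 0], [0, 0, 0], 1],
  ],
)

```text
clock: 15.17
eef_pos: [0.5356, 0.1465, 0.179]
tool_rot: [0.685, 0.728, -0.0, 0.0]
ft_force: [-0.4, -0.3, -0.7]
grip_width: 0.0853
grasp_force: 0.0
```

Run:
```python
from h import *
p,y,r,im=meas(); save("t7.png",cv2.resize(im[180:330,110:470],None,fx=2.2,fy=2.2))
```

```text
[0.53558481 0.14647655 0.17898165] 3.4695262007760514 [-0.39076097 -0.25530128 -0.73118612]
panel (array([ 552. , -134.7]), array([160.6, 279.5]), 3.18, 0.1338)
implied [ 0.54472297 -0.00424668]
```

View pics/t7.png

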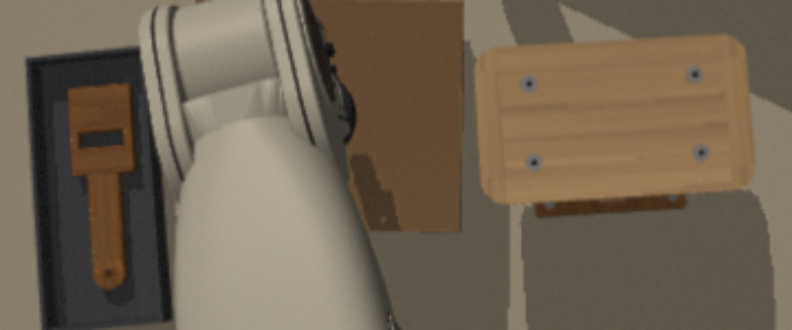

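The panel is flat on the pad and clear of the pile, at (552.0,-134.7) with yaw 3.18°. It needs about 8 mm more.

Request:
apply_moves(
  steps=[
    [[-0.2, 0, 0], [0, 0, 0], 1],
    [[-0.2, 0, 0.05], [0, 0, 0], 1],
    [[-0.1, 0, 0.1], [0, 0, 0], 1],
    [[-0.05, 0, 0.1], [0, 0, 0], 1],
    [[-0.04, 0, 0], [0, 0, 0], 1],
    [[0, 0, 0], [0, 0, 0], 1],
    [[0, 0, 0], [0, 0, 0], 1],
    [[0, 0, 0], [0, 0, 0], 1],
  ],
)

```text
clock: 15.88
eef_pos: [0.5427, 0.0273, 0.1287]
tool_rot: [0.687, 0.727, -0.0, -0.0]
ft_force: [-0.6, 1.3, -0.3]
grip_width: 0.0853
grasp_force: 0.0
```

Request:
apply_moves(
  steps=[
    [[-0.03, 0, 0], [0, 0, 0], 1],
    [[-0.025, 0, 0], [0, 0, 0], 1],
    [[-0.018, 0, 0], [0, 0, 0], 1],
    [[-0.012, 0, 0], [0, 0, 0], 1],
    [[-0.01, 0, 0], [0, 0, 0], 1],
    [[-0.006, 0, 0], [0, 0, 0], 1],
    [[0, 0, 0], [0, 0, 0], 1],
    [[0, 0, 0], [0, 0, 0], 1],
  ],
)

```text
clock: 16.55
eef_pos: [0.5441, 0.0077, 0.1287]
tool_rot: [0.686, 0.728, 0.0, 0.0]
ft_force: [-0.2, 2.8, 1.0]
grip_width: 0.0851
grasp_force: 1.4
```

Request:
apply_moves(
  steps=[
    [[0.05, 0, 0], [0, 0, 0], 1],
    [[0.05, 0, -0.05], [0, 0, 0], 1],
    [[0.15, 0, -0.15], [0, 0, 0], 1],
    [[0.2, 0, -0.1], [0, 0, 0], 1],
    [[0.2, 0, -0.1], [0, 0, 0], 1],
    [[0.1, 0, 0], [0, 0, 0], 1],
    [[0, 0, 0], [0, 0, 0], 1],
    [[0, 0, 0], [0, 0, 0], 1],
  ],
)

```text
clock: 17.22
eef_pos: [0.5354, 0.153, 0.206]
tool_rot: [0.685, 0.729, 0.0, 0.001]
ft_force: [0.1, -0.1, -0.3]
grip_width: 0.086
grasp_force: 0.0
```

Run:
```python
from h import *
meas()
im,d=camera("side"); save("s9.png",im)
```

```text
[0.53537114 0.15296062 0.20602015] 3.534990174809173 [ 0.13381792 -0.09339245 -0.29122835]
panel (array([ 552.8, -142.6]), array([161.2, 280.4]), 3.46, 0.1338)
implied [0.54468151 0.00224793]
```

View pics/s9.png

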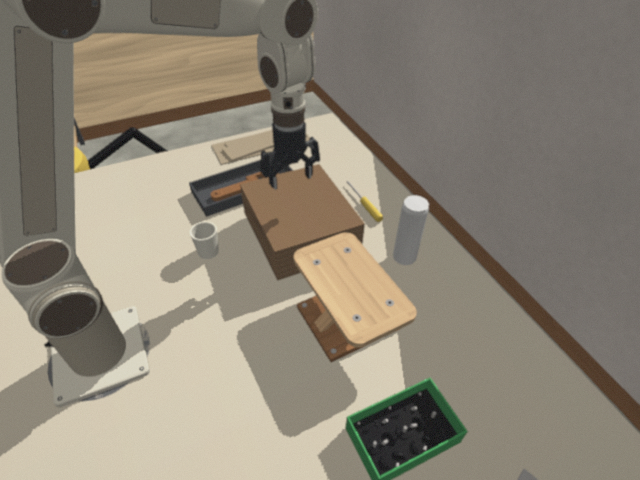

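The panel rests flat on the pad about 1 mm off centre and 0.2° off square. The stretcher is in the tray at (235,188), and the tub, can and screwdriver have not moved. The gripper is clear, so I hand in.

```bash
python3 -c "
from workcell import bot; print(bot.job_done())"
```

```text
the job is handed in; nothing more can be done
None
```

The job is handed in: the stretcher lies flat in the tray, and the panel rests on the pad alone, about 1 mm off centre and 0.2° off square by the last camera measurement, after about 17 s of robot time.

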